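Wet paint tin through the sprung flap of the solvent-waste box

ROBOT

A 6-joint arm with a two-finger parallel gripper is mounted at the origin on a cart in front of the work surface, level with it; the furniture and walls round the work are solid. World frame = base frame: x ahead of the robot, y to its left, z up, the work surface at z = 0. Lengths are in mm, angles in rad, forces in N, time in s.
With the tool pointing down it reaches from about 350 to 975 mm from the base axis. Payload 7.1 kg.
Tool frame: the origin (TCP) lies between the finger pads; the fingertips stand 19 mm ahead of it and the grasp point (between the pads) is the TCP (ctrl.tcp_to_tips is the distance from the TCP to the fingertips, in mm); z points along the fingers, y is the line along which they close (so a half turn about z gives the same grasp; the last joint's range is limited). The gripper opens to 88 mm and grips with 3 to 60 N. Pads are 20 mm wide; open, the fingers measure 115 mm over their backs; the gripper's body (75 mm by 178 mm) begins 61 mm behind the grasp point.
Start: joints at [1.149, 0.423, 1.63, -0, 1.089, -0.019], TCP at [244.965, 574.976, 241.675] pointing down, gripper open.
Joint ranges: [-3, 3], [-0.9, 2.11], [0.09, 2.58], [-1.31, 4.45], [0.11, 2.69], [-2.54, 2.54]. Speed limits (rad/s): [2.39, 2.39, 3.01, 3.14, 3.14, 3.14].

INTERFACE

Orientations are given as a rotation vector (axis times angle).
In Python, from workcell import status, optics, ctrl gives the robot as it stands. The module is installed in compiled form; this text tells all that it offers.
- The arm moves only by the shell command python3 -m inch 'ROWS'. ROWS is JSON, a list that holds one entry, the list of rows, each a list of 7 numbers: the shift along the tool's x, y, z in mm, then the turn, a rotation vector about the tool's x, y, z in rad, then the opening in per cent of the stroke, from 0 (shut) to 100 (fully open). A call has 1 to 20 rows; each row is the pose to reach, as a shift and turn from the pose commanded when the call began, along the tool's axes at that moment; what a row does not reach only later rows make up. A row lasts 1/10 s, in which the tool goes at most 50 mm and 8.59 degrees, less where a joint would pass 70% of its speed; a pose out of reach is approached as far as the arm can. A call with a gripper value outside its range is refused whole. The fingers move at their own pace and stop on an object; the grip force is fixed at half the most. Time passes only in rows, so rows that repeat a pose let the fingers close. It gives the time, the measured TCP pose, the force, the opening and the grip force at its end, in the units of the state.
- status.get_obs(): the state, without advancing time (a new reading comes with each control period).
- optics.get_image(name): name is "scene" or "side" or "wrist"; returns a dict with "frame" (480x640x3 uint8, red, green, blue), "fx", "fy", "cx", "cy" (pixels), "rvec" (rotation vector, rad) and "tvec" (3), from world to camera coordinates, as OpenCV has them; the wrist camera has in their place "hand_eye" (4x4, takes a point from camera to tool coordinates, whose origin is the TCP and whose axes are the flange's). Camera axes: x right, y down, z forward; pixel columns grow to the right and rows downward; lengths in mm; the calibration is good to about 2 mm. A picture is of the moment at which its call begins: read the wrist's pose just before it. There is no depth.
- ctrl.close_job(): hands the job in; it is judged then, once.
The state is a dict: "t": time; "qpos": joint angles; "qvel": joint speeds; "joint_torque": joint torques, N m; "ee_pos": TCP position; "orientation": TCP orientation; "ft_force": force on the tool from outside, world axes, zero at the start; "moment": the same for the moment, N m; "width": finger opening in mm; "grasp_force": force on a finger pad.
Only numpy, scipy, OpenCV 4.12 (cv2) and the standard library are available. Lean on these libraries where they do the work, as an engineer would, in place of code of your own. Each camera call takes 0.05 s, during which the arm holds its last target. There are 200 camera calls.

TASK

The used paint tin standing on the ledge of the grey solvent-waste box is wet with enamel, so do not pinch or lift it. Push the box's self-closing flap open with one finger and, while that finger keeps it open, push the tin along the ledge and over the edge into the box with the other finger, so that the flap never rubs on the tin while it is on the ledge. Then draw the fingers out, let the flap spring shut over the tin, and leave everything else where it stands.

Things in the scene. Friction and masses are not known exactly. Their poses are not given: they have to be found in the camera images.
- waste_box: Grey sheet-steel solvent-waste box, fixed, 188 mm long, 120 wide. Origin: on the board below the middle of the sill. x: the way things are pushed in; z up. From x = -88 mm to 0 its top is a flat ledge 100 mm above the board; beyond the sill (x = 0) it is open down to its floor (8 mm up), under a flap. It is hollow below the ledge too.
- sill (a point): Middle of the sill, the ledge's inner edge over which the tin falls: 100 mm above the board, x = y = 0 of the box. Along both sides of the ledge runs a rim 4 mm high, beside the flap stand sloping cheeks, 155 mm above the board at the hinge; all have inner faces at y = +-57 mm. The ledge's outer end (x = -88 mm) has no rim.
- hinge_mid (a point): Middle of the flap's hinge rod (10 mm thick with its knuckles), which runs across the box 46 mm above the ledge at x = 80 mm. A finger that pushes the flap stays on the ledge side of it. Behind it a hood (x = 80 to 100 mm, top 152 mm above the board) closes the box.
- waste_flap (a joint): Aluminium flap, 108 mm wide, 93 mm from hinge to free edge. 0 rad: shut, sloping at 31 degrees from the hinge down to the sill. Grows to 1.0 as it is pushed along the box's x, its edge swinging down into the box; springs shut it (0.5 N to start, 2 to 3 N when open). Its face crosses ledge level at x = 22 mm at 0.12 rad, 47 at 0.4, 65 at 0.7.
- tin_centre (a point): Centre, half-way up, of the used paint tin: an upright enamel tinlet 33 mm across and 34 mm high, about 40 g, standing on the ledge, its underside on the ledge top. Its centre is 44 to 66 mm short of the sill and within 12 mm of the box's middle line.
- tin_b: Another enamel tinlet (33 mm across, 34 mm high) standing on the board beside the waste box; leave alone. Origin: centre of its underside.
- tin_c: A third enamel tinlet of the same size on the board beside the waste box; leave alone. Origin: centre of its underside.
- brush: Paint brush, 150 mm long, lying on the board; leave alone. Origin: below its middle.
- spares_tray: Open tray of small spares, 60 x 90 x 22 mm, on the board; leave alone. Origin: centre of its underside.
- cleaning_block: Track cleaning block, 34 x 62 x 16 mm, lying on the board; leave alone. Origin: centre of its underside.

How it is judged:
By the outcome, as a careful person would: the job done as asked, in the order asked, and still so for the second after the job is handed in, with the robot touching nothing.
It also fails if it takes over 32 s, if anything falls off the work surface, if the arm or the gripper's body presses on something with over 40 N, if the wrist force passes 120 N, or if a joint passes its speed limit or range.

## Working session

There is one attempt and no reset: what is moved stays moved. The work goes in short steps, Python scripts to look and compute and a shell command to move; the robot and the scene stay as the last step left them, time stands still between calls to the robot, and variables do not carry over. Pictures are saved under pics/ and viewed, at most 10 in all, crops included, and the job is handed in when it is done.

```bash
mkdir -p pics
python3 - <<'E'
from workcell import status, optics, ctrl
import cv2,numpy as np
for n in ("scene","side","wrist"):
    o=status.get_obs()
    d=optics.get_image(n); cv2.imwrite(f"pics/{n}0.png",d["frame"][:,:,::-1])
    np.save(f"pics/{n}0.npy",{**d,"obs":o},allow_pickle=True)
    print(n,d["fx"],d["cx"],d["cy"],d.get("rvec"),d.get("tvec"),d.get("hand_eye"))
print(o["ee_pos"],o["orientation"],o["width"],ctrl.tcp_to_tips,o["t"])
E
```

```text
scene 451.83646160295626 324.5670141425913 245.36859296591228 [ 0.95755203 -2.3694513   1.20386854] [248.50214467 256.3976735  773.81350906] None
side 578.8432578235728 310.4280208523148 246.25895865128956 [ 1.97304182 -0.56221577  0.3444432 ] [-308.60307313  181.33109431 1307.21345409] None
wrist 347.2546428180793 316.2346078639997 242.33931724606796 None None [[ 5.73398409e-04 -9.67947078e-01 -2.51153588e-01  6.84901779e+01]
 [ 9.99999685e-01  4.17221893e-04  6.75082992e-04 -1.70173194e-01]
 [-5.48657834e-04 -2.51153896e-01  9.67947013e-01 -1.42972361e+02]
 [ 0.00000000e+00  0.00000000e+00  0.00000000e+00  1.00000000e+00]]
[244.78035415 574.55349797 240.96549863] [-6.28393459e-01 -3.07779587e+00  2.13926797e-03] 87.80464138323892 19.0 0.1
```

View pics/scene0.png

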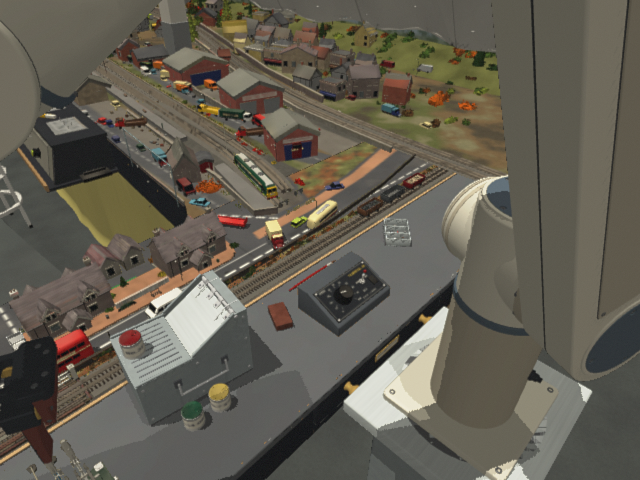

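View pics/side0.png

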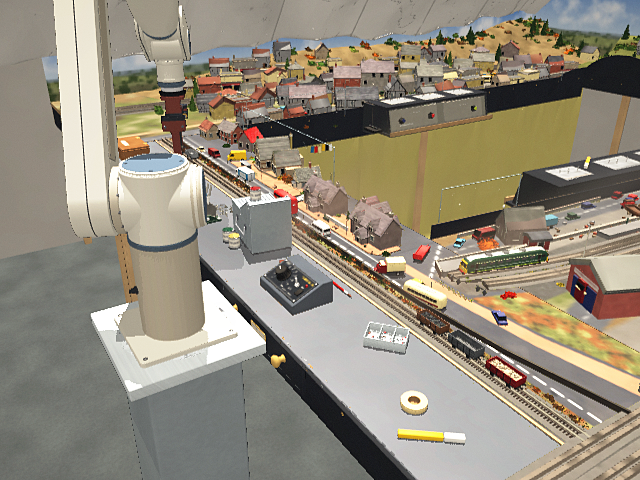

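View pics/wrist0.png

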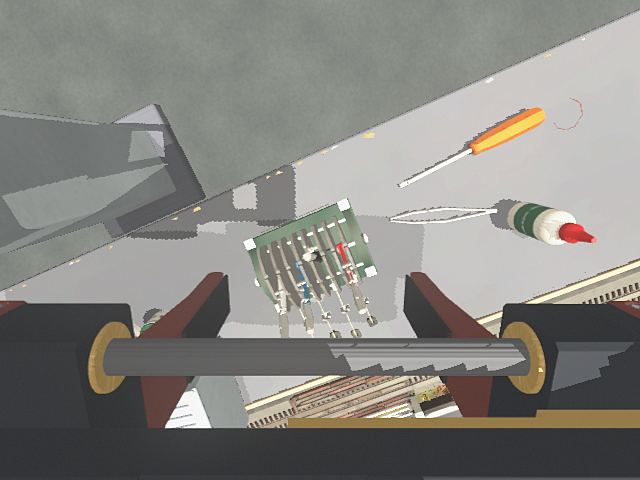

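The scene view shows the box around (185,345), with the red-topped tin on its ledge at (131,345), the flap rising to the hinge at (220,285), and the green and yellow tins at (193,415) and (219,397). The wrist view doesn't show the box yet.

```bash
python3 - <<'E'
import cv2
a=cv2.imread("pics/scene0.png")[262:442,95:265]; b=cv2.resize(a,None,fx=3.3,fy=3.3,interpolation=cv2.INTER_CUBIC)
cv2.imwrite("pics/crop1.png",b)
E
cat > h.py <<'E'
import numpy as np,cv2
from scipy.spatial.transform import Rotation as R
def load(f): return np.load(f,allow_pickle=True).item()
def cam(d):
    """camera centre and rotation cam->world"""
    if "rvec" in d and d["rvec"] is not None:
        r=R.from_rotvec(d["rvec"]).as_matrix(); return -r.T@np.array(d["tvec"]),r.T
    o=d["obs"]; T=np.eye(4);T[:3,:3]=R.from_rotvec(o["orientation"]).as_matrix();T[:3,3]=o["ee_pos"]
    T=T@np.array(d["hand_eye"]); return T[:3,3],T[:3,:3]
def onz(d,uv,z):
    c,r=cam(d); v=r@np.array([(uv[0]-d["cx"])/d["fx"],(uv[1]-d["cy"])/d["fy"],1]); return c+v*(z-c[2])/v[2]
def proj(d,p):
    c,r=cam(d); q=r.T@(np.array(p)-c); return np.array([q[0]/q[2]*d["fx"]+d["cx"],q[1]/q[2]*d["fy"]+d["cy"]])
E
```

```text
(no output)
```

View pics/crop1.png

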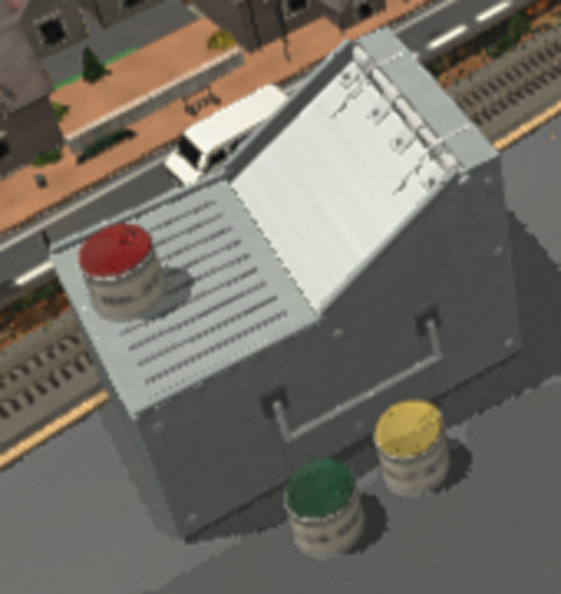

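The crop shows the ledge corners at (135,413) and (52,255), the sill ends at (318,312) and (230,183), the board corners at (183,538) and (520,350), and the red tin's lid centred at about (115,250).

Run:
```python
from h import *
d=load("pics/scene0.npy")
P=lambda u,v,z:onz(d,(95+u/3.3,262+v/3.3),z).round(1)
A=P(135,413,104);B=P(52,255,104);C=P(183,538,0);D=P(520,350,0);S1=P(318,312,100);S2=P(230,183,100);T=P(115,250,134)
g=P(322,488,34);y=P(410,430,34); h1=P(455,160,150);h2=P(362,62,150)
for n in "ABCDTgy": print(n,eval(n))
print("S",S1,S2,"h",h1,h2)
ang=lambda p,q:np.degrees(np.arctan2(*(q-p)[1::-1]))
print(ang(C,D),ang(A,B)-90,ang(S1,S2)-90, ang(A,S1), np.linalg.norm(D-C),np.linalg.norm(A-B))
```

```text
A [333.5 408.1 104. ]
B [445.4 391.3 104. ]
C [338.2 406.3   0. ]
D [309.2 222.7   0. ]
T [396.8 376.8 134. ]
g [290.8 353.8  34. ]
y [287.4 306.   34. ]
S [327.6 320.  100. ] [431.3 304.4 100. ] h [318.6 240.5 150. ] [409.8 230.5 150. ]
-98.97583161458613 -98.53827685525292 -98.55508011318574 -93.83134039938868 185.87619535594118 113.1540984675323
```

```bash
cat >> h.py <<'E'
def rows(target,yaw_y,o=None):
    """shift and turn in tool axes to TCP target, tool down, tool y at yaw_y deg"""
    from workcell import status
    o=o or status.get_obs(); r=R.from_rotvec(o["orientation"]); a=np.radians(yaw_y)
    y=np.array([np.cos(a),np.sin(a),0]);z=np.array([0,0,-1.]);x=np.cross(y,z)
    g=R.from_matrix(np.c_[x,y,z])
    return r.inv().apply(np.array(target)-o["ee_pos"]).round(1),(r.inv()*g).as_rotvec().round(4)
E
python3 -c "
from h import *
print(rows((385,340,270),81.2))"
```

```text
(array([-220.9, -160.9,  -28.7]), array([-1.200e-03, -2.000e-04, -2.492e-01]))
```

```bash
python3 -m inch '[[[-40,-30,-29,0,0,-0.05,100],[-80,-60,-29,0,0,-0.12,100],[-120,-90,-29,0,0,-0.2,100],[-160,-120,-29,0,0,-0.249,100],[-200,-145,-29,0,0,-0.249,100],[-221,-161,-29,0,0,-0.249,100],[-221,-161,-29,0,0,-0.249,100],[-221,-161,-29,0,0,-0.249,100],[-221,-161,-29,0,0,-0.249,100]]]'
python3 - <<'E'
from workcell import status, optics
import cv2,numpy as np
o=status.get_obs(); d=optics.get_image("wrist"); cv2.imwrite("pics/wrist1.png",d["frame"][:,:,::-1])
np.save("pics/wrist1.npy",{**d,"obs":o},allow_pickle=True); print(o["ee_pos"],o["t"])
E
```

```text
t: 1.05
ee_pos: [384.8, 341.0, 270.6]
orientation: [-0.24, -3.132, -0.0]
ft_force: [0.3, 0.4, 0.2]
width: 87.5
grasp_force: 0.0
[384.75549883 341.01779085 270.62409466] 1.05
```

View pics/wrist1.png

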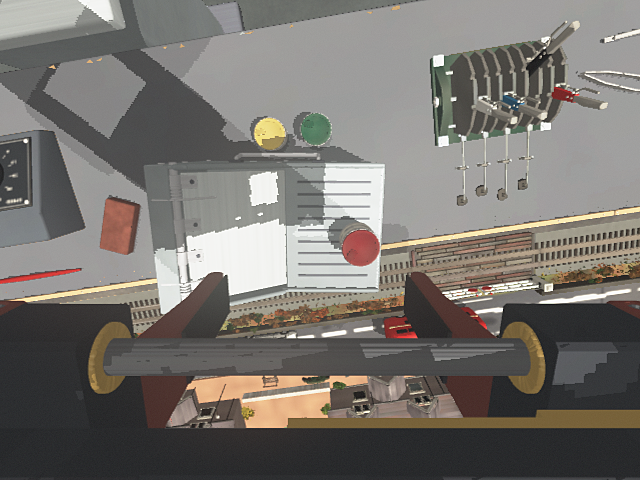

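The wrist view shows the ledge end corners at (384,164) and (380,292), the sill at column ~287 and the red lid centred at (361,247).

Run:
```python
from h import *
d=load("pics/wrist1.npy"); f=d["frame"]
hsv=cv2.cvtColor(f,cv2.COLOR_RGB2HSV)
m=((hsv[...,0]<8)|(hsv[...,0]>172))&(hsv[...,1]>140)&(hsv[...,2]>70)
m=m.astype(np.uint8); m[:200]=0;m[275:]=0;m[:,:320]=0
c=max(cv2.findContours(m,0,1)[0],key=cv2.contourArea); (u,v),r=cv2.minEnclosingCircle(c)
T=onz(d,(u,v),134);print("tin",u,v,r,T)
# sill & outer edges: strongest horizontal gradient per row
g=cv2.cvtColor(f,cv2.COLOR_RGB2GRAY).astype(int)
for lo,hi,n,rr in ((272,300,"sill",(265,285)),(372,396,"outer",(172,222)),(372,396,"outer",(270,286))):
    for row in range(*rr,8):
        k=g[row,lo:hi]; j=np.argmax(abs(np.diff(k))); p=onz(d,(lo+j+.5,row),100); print(n,row,lo+j,p[:2].round(1))
A=onz(d,(384,164),104);B=onz(d,(380,292),104);print(A,B,np.degrees(np.arctan2(*(B-A)[1::-1])))
```

```text
tin 360.5 243.5 7.106435298919678 [395.34286067 376.76799605 134.        ]
sill 265 285 [415. 307.]
sill 273 285 [422.9 305.6]
sill 281 286 [431.  305.1]
outer 172 384 [343.  408.8]
outer 180 383 [349.8 407.2]
outer 188 383 [356.9 406.4]
outer 196 383 [364.  405.7]
outer 204 382 [371.1 404. ]
outer 212 382 [378.4 403.3]
outer 220 381 [385.6 401.6]
outer 270 379 [433.5 394.6]
outer 278 379 [441.6 393.7]
[335.79975844 408.31691555 104.        ] [454.23050768 392.15537835 104.        ] -7.770813005780098
```

```bash
python3 -c "
from h import *
print(rows((395.9,366.2,170),81.3))"
```

```text
(array([ -7.4,  26.4, 100.6]), array([ 0.0001, -0.0002, -0.0007]))
```

```bash
python3 -m inch '[[[-4,15,25,0,0,0,86],[-7,26,60,0,0,0,86],[-7.4,26.4,90,0,0,0,86],[-7.4,26.4,100.6,0,0,0,86],[-7.4,26.4,100.6,0,0,0,86],[-7.4,26.4,100.6,0,0,0,86]]]'
python3 - <<'E'
from h import *
from workcell import status, optics
o=status.get_obs(); d=optics.get_image("wrist"); cv2.imwrite("pics/wrist2.png",d["frame"][:,:,::-1])
np.save("pics/wrist2.npy",{**d,"obs":o},allow_pickle=True)
print(rows((395.9,366.2,124),81.3))
# where finger tips (inner faces) project at z of tips
E
```

```text
t: 1.7
ee_pos: [396.6, 366.0, 171.0]
orientation: [0.24, 3.132, 0.001]
ft_force: [0.4, 0.1, -0.1]
width: 75.4
grasp_force: 0.0
(array([ 1.2, -0. , 47.4]), array([ 0.0016,  0.0013, -0.0015]))
```

View pics/wrist2.png

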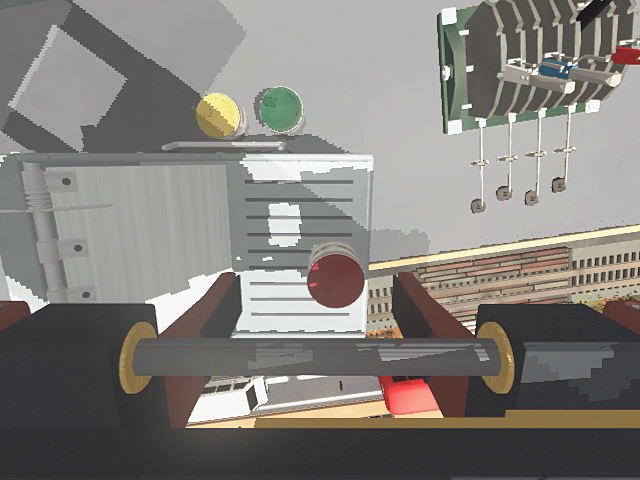

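The lid is now centred at (335.5,281), with the fingertips at (237,272) and (395,272) either side of it. The right finger is clear of the ledge end at column 370.

Run:
```python
from h import *
d=load("pics/wrist2.npy");o=d["obs"]
x=np.array([-.151,-.9885]);y=np.array([.9885,-.151]);s=np.array([381.5,312.7])
for n,uv,z in (("tin",(335.5,281),134),("outer near",(373,156),104),("outer far",(366,332),104),("sill",(232,240),100)):
    p=onz(d,uv,z)[:2]; print(n,p.round(1),"box",((p-s)@x).round(1),((p-s)@y).round(1))
q=np.array(o["ee_pos"])[:2];print("tcp box",(q-s)@x,(q-s)@y)
r=R.from_rotvec(o["orientation"]).as_matrix()
for t in ((10,-37.7,19),(10,37.7,19),(10,-51,19),(10,51,19)): print(proj(d,r@np.array(t)+o["ee_pos"]))
```

```text
tin [398.5 376.5] box -65.6 7.2
outer near [336.2 409. ] box -88.4 -59.4
outer far [449.2 391.7] box -88.3 55.0
sill [374.2 315.4] box -1.5 -7.6
tcp box -54.93169130999798 6.9289832189924505
[239.83550316 274.59482794]
[392.5237829  274.66286626]
[212.89654778 274.58282387]
[419.45098604 274.67486509]
```

```bash
python3 -m inch '[[[0,0,15,0,0,0,86],[0,0,30,0,0,0,86],[0,0,42,0,0,0,86],[0,0,46.5,0,0,0,86],[0,0,46.5,0,0,0,100],[0,0,46.5,0,0,0,100],[0,0,46.5,0,0,0,100],[0,0,46.5,0,0,0,100]]]'
python3 - <<'E'
from h import *
from workcell import status
print(status.get_obs()["ee_pos"],rows((395.9,366.2,124),81.3))
E
```

```text
t: 2.55
ee_pos: [396.8, 365.4, 124.1]
orientation: [0.241, 3.132, 0.001]
ft_force: [-0.6, 0.5, 0.2]
width: 88.0
grasp_force: 0.0
[396.80011677 365.42819241 124.11928611] (array([1. , 0.6, 0.1]), array([ 0.0007,  0.0006, -0.002 ]))
```

```bash
python3 -m inch '[[[0,-4,0,0,0,0,100],[0,-8,0,0,0,0,100],[0,-12,0,0,0,0,100],[0,-15,0,0,0,0,100],[0,-18,0,0,0,0,100],[0,-21,0,0,0,0,100],[0,-24,0,0,0,0,100],[0,-27,0,0,0,0,100],[0,-30,0,0,0,0,100],[0,-33,0,0,0,0,100],[0,-36,0,0,0,0,100],[0,-39,0,0,0,0,100],[0,-42,0,0,0,0,100],[0,-42,0,0,0,0,100]]]'
python3 - <<'E'
from h import *
from workcell import status, optics
o=status.get_obs(); d=optics.get_image("wrist"); cv2.imwrite("pics/wrist3.png",d["frame"][:,:,::-1])
np.save("pics/wrist3.npy",{**d,"obs":o},allow_pickle=True)
E
```

```text
t: 3.95
ee_pos: [390.0, 323.3, 123.6]
orientation: [-0.241, -3.132, 0.0]
ft_force: [0.4, 0.9, 1.0]
width: 87.9
grasp_force: 0.6
```

View pics/wrist3.png

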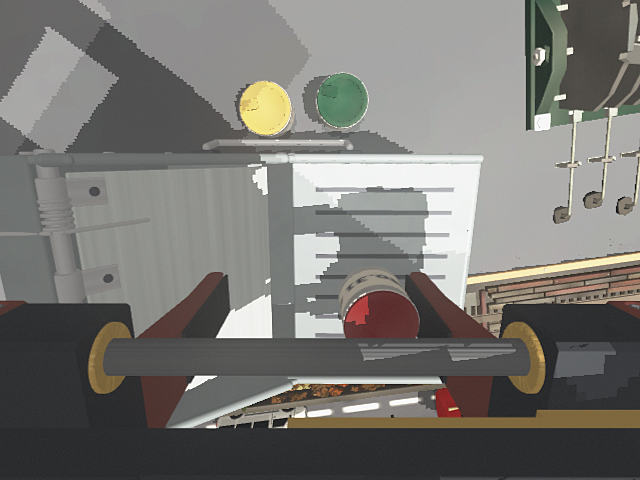

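The flap is held open (edge at column ~270, sill at ~293) by the left finger, and the tin's lid at (381,320) is against the right finger, well clear of the flap.

```bash
python3 -m inch '[[[0,-3,0,0,0,0,100],[0,-6,0,0,0,0,100],[0,-9,0,0,0,0,100],[0,-12,0,0,0,0,100],[0,-15,0,0,0,0,100],[0,-18,0,0,0,0,100],[0,-20.5,0,0,0,0,100],[0,-22.5,0,0,0,0,100],[0,-22.5,0,0,0,0,97],[0,-23.8,0,0,0,0,94],[0,-25.1,0,0,0,0,91],[0,-26.4,0,0,0,0,88],[0,-27.7,0,0,0,0,86],[0,-28.6,0,0,0,0,84],[0,-29.5,0,0,0,0,84]]]'
python3 - <<'E'
from h import *
from workcell import status, optics
o=status.get_obs(); q=np.array(o["ee_pos"])[:2]-[381.5,312.7]
X=q@[-.151,-.9885];w=o["width"];print("X",X,"flap finger outer",X+w/2+13.5,"tin finger inner",X-w/2)
d=optics.get_image("wrist"); cv2.imwrite("pics/wrist4.png",d["frame"][:,:,::-1])
E
```

```text
t: 5.5
ee_pos: [385.6, 294.6, 123.5]
orientation: [0.241, 3.132, 0.0]
ft_force: [0.9, 4.3, -0.5]
width: 73.9
grasp_force: 1.3
X 17.280872003245527 flap finger outer 67.71520684456888 tin finger inner -19.65346283807782
```

View pics/wrist4.png

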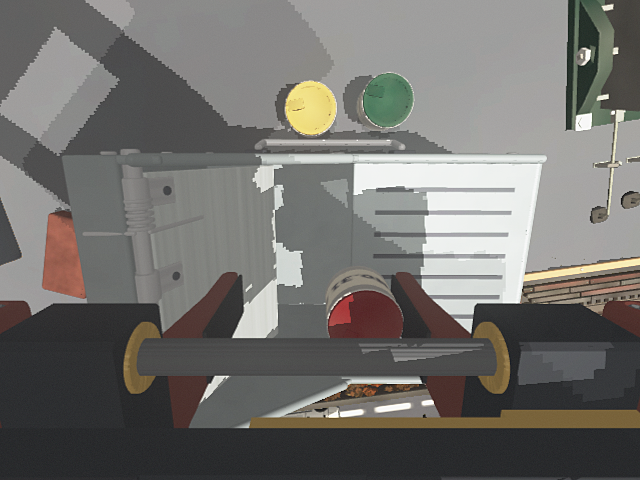

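The flap stands wide open (edge at column ~275) and the tin's lid at (365,315) is over the sill line at ~352. I'll keep going with the tin finger only.

```bash
python3 -m inch '[[[0,0,0,0,0,0,81],[0,-1.3,0,0,0,0,78],[0,-2.6,0,0,0,0,75],[0,-3.9,0,0,0,0,72],[0,-5.2,0,0,0,0,69],[0,-6.5,0,0,0,0,66],[0,-7.8,0,0,0,0,64],[0,-8.8,0,0,0,0,64],[0,-8.8,0,0,0,0,64],[0,-8.8,0,0,0,0,64]]]'
python3 - <<'E'
from h import *
from workcell import status, optics
o=status.get_obs(); q=np.array(o["ee_pos"])[:2]-[381.5,312.7]
X=q@[-.151,-.9885];w=o["width"];print("X",X,"flap finger outer",X+w/2+13.5,"tin finger inner",X-w/2)
d=optics.get_image("wrist"); cv2.imwrite("pics/wrist5.png",d["frame"][:,:,::-1])
E
```

```text
t: 6.55
ee_pos: [384.2, 285.8, 123.6]
orientation: [-0.242, -3.132, 0.0]
ft_force: [0.8, 2.4, -0.7]
width: 56.1
grasp_force: 1.0
X 26.190553062127602 flap finger outer 67.73938189102844 tin finger inner -1.8582757667732324
```

View pics/wrist5.png

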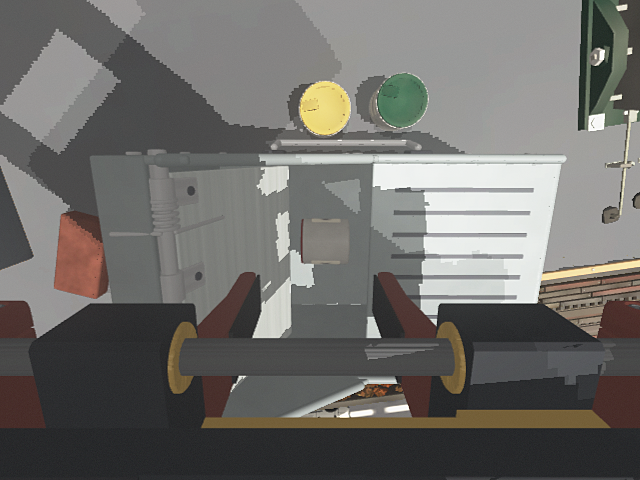

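The tin has dropped and lies on its side inside the box at (325,241). I'll draw back along the ledge, then lift.

```bash
python3 -m inch '[[[0,5,0,0,0,0,64],[0,10,0,0,0,0,64],[0,15,0,0,0,0,64],[0,20,0,0,0,0,64],[0,25,0,0,0,0,64],[0,30,0,0,0,0,64],[0,36,0,0,0,0,64],[0,42,0,0,0,0,64],[0,48,-1,0,0,0,64],[0,54,-2,0,0,0,64],[0,60,-3,0,0,0,64],[0,66,-4,0,0,0,64],[0,72,-6,0,0,0,64],[0,76,-12,0,0,0,64],[0,78,-30,0,0,0,64],[0,78,-60,0,0,0,64],[0,78,-95,0,0,0,64],[0,78,-130,0,0,0,64],[0,78,-150,0,0,0,64],[0,78,-150,0,0,0,64]]]'
python3 - <<'E'
from h import *
from workcell import status, optics
d=optics.get_image("wrist"); cv2.imwrite("pics/wrist6.png",d["frame"][:,:,::-1])
E
```

```text
t: 8.6
ee_pos: [397.5, 364.2, 277.2]
orientation: [0.241, 3.128, 0.007]
ft_force: [1.0, 0.5, 0.2]
width: 56.0
grasp_force: 0.0
```

View pics/wrist6.png

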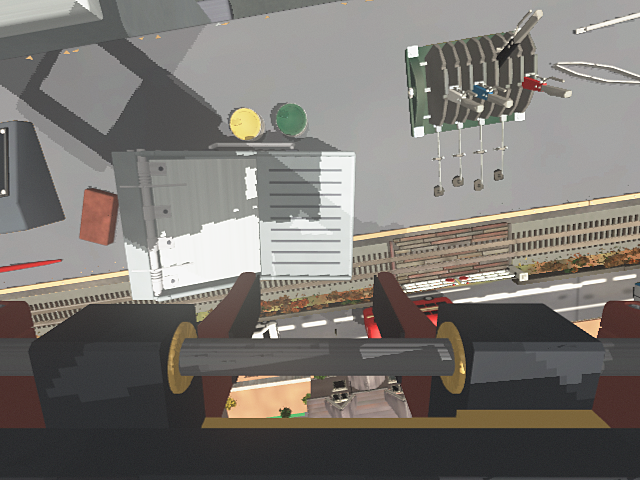

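The flap is shut with its edge at the sill (column ~260). The ledge is empty, and the yellow and green tins and the block still stand where they were.

```bash
python3 -c "
from workcell import ctrl
print(ctrl.close_job())"
```

```text
the job is handed in; nothing more can be done
None
```

The job is handed in: one finger held the flap open while the other pushed the tin over the sill, the tin now lies in the box under the shut flap, and I saw nothing else disturbed in the wrist views (8.6 s of the 32 s used).

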